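# Walk the tube block round against the locating rail

### The job

The heavy aluminium tube block has been left askew beside the steel locating rail. Walk it round by pushing its corners with the fingertips until one long side stands flush along the rail, within the rail's length; only push it flat on the worktop, never lift or tip it, and leave the other things where they are.

Things in the scene. Friction and masses are not known exactly. Their poses are not given: they have to be found in the camera images.
- tube_block: Heavy solid aluminium block, 100 mm (x) by 64 mm (y) by 50 mm tall, 2 rows of 4 tube wells (17.5 mm wide) in its top; 0.64 to 0.96 kg, slides with friction about 0.6 (pushing fingertips stick to its sides). Origin: centre of underside, z up; long sides at y = +-32 mm, ends at x = +-50 mm. Starts 10 to 50 mm off the rail, turned 0.5 to 1.05 rad anticlockwise from it: its far end stands out.
- rail: Straight steel bar fixed on the worktop beside the analyser's left side, 190 mm long (its x, pointing away from the robot), 16 mm wide (y), 25 mm high, three screw heads on top. Origin: centre of underside. Its +y face, 8 mm from the origin, looks to the robot's left, towards the tube block; set the block against this face. It does not move.
- dropper_bottle: Bystander: brown dropper bottle with a rubber teat, 30 mm across, 94 mm tall, upright between analyser and microscope. Origin at the centre of its underside. Loose; leave it alone.
- specimen_cup: Bystander: white screw-cap specimen cup, 62 mm across, 64 mm tall, upright in front of the microscope to the left. Origin at the centre of its underside. Loose; leave it alone.
- beaker: Bystander: small glass beaker, 49 mm across, 59 mm tall, upright, to the left of the microscope. Origin at the centre of its underside. Loose; leave it alone.

How it is judged:
At the end, for the whole second after the job is handed in: The tube block lies flat and at rest, a long side against the rail: parallel within 0.04 rad, its centre 36 to 43.5 mm from the rail centre line on the left side (40 mm when touching) and within 50 mm of the rail middle along its length (no end over 5 mm out) (angle between the x axis of tube_block and the x axis of rail, either way round below 0.04 rad and y of tube_block in the frame of rail between 0.036 and 0.0435 m and x of tube_block in the frame of rail between -0.05 and 0.05 m and height (world z) of tube_block below 0.004 m and angle between tube_block's own z axis and vertical below 0.03 rad and linear speed of tube_block below 0.01 m/s and angular speed of tube_block below 0.05 rad/s).
It fails at once if the tube block is lifted off the worktop (height (world z) of tube_block above 0.008 m).
It fails at once if the tube block is tipped by more than 7 degrees (angle between tube_block's own z axis and vertical above 0.12 rad).
It fails at once if a bystander is shifted by more than 20 mm (distance of any of dropper_bottle, specimen_cup, beaker from where it was at the start of the episode above 0.02 m).
It fails at once if an upright bottle, cup or beaker is tipped (angle between any of dropper_bottle, specimen_cup, beaker's own z axis and vertical above 0.3 rad).
It also fails if it takes over 64 s, if anything falls off the work surface, if the arm or the gripper's body presses on something with over 40 N, if the wrist force passes 120 N, or if a joint passes its speed limit or range.

### The arm

A 6-joint arm with a two-finger parallel gripper is mounted at the origin on a cart in front of the work surface, level with it; the furniture and walls round the work are solid. World frame = base frame: x ahead of the robot, y to its left, z up, the work surface at z = 0. Lengths are in m, angles in rad, forces in N, time in s.
With the tool pointing down it reaches from about 0.35 to 0.725 m from the base axis. Payload 6 kg.
Tool frame: the origin (TCP) lies midway between the tips of the shut fingers; the grasp point (between the pads) lies 19 mm behind it (hold_point_z is the distance from the TCP to the grasp point, in m); z points along the fingers, y is the line along which they close (so a half turn about z gives the same grasp; the last joint's range is limited). The gripper opens to 85 mm and grips with 20 to 120 N. Pads are 22 mm wide; open, the fingers measure 114 mm over their backs; the gripper's body (76 mm by 85 mm) begins 54 mm behind the grasp point. The pads swing forward as they close: fully open they stand 13 mm farther back than shut.
Start: joints at [1.479, 0.04, 0.085, 0, -1.615, -0.334], TCP at [0.248, 0.546, 0.231] pointing down, gripper open.
Joint ranges: [-2.56, 2.56], [-1.29, 2.01], [-1.08, 1.49], [-3.29, 1.98], [-2.81, -0.18], [-2.99, 2.99]. Speed limits (rad/s): [2.57, 2.57, 3.01, 3.14, 3.14, 3.14].

### API

Orientations are given as a unit quaternion [x, y, z, w].
In Python, from bench import state, get_image, hand_in, hold_point_z gives the robot as it stands. The module is installed in compiled form; this text tells all that it offers.
- The arm moves only by the tool carry_out, never from a script. Its argument "commands" is a list of rows, each an object with "travel": the shift along the tool's x, y, z in mm, a list of three; "turn": the turn about the tool's z in rad. A call has 1 to 12 rows; each row shifts and turns the commanded pose from where the row before left it, along the tool's axes as they then stand; what a row does not reach is not made up. A row lasts 1/12 s, in which the tool goes at most 41.7 mm and 7.16 degrees, less where a joint would pass 70% of its speed; a pose out of reach is approached as far as the arm can. A call is refused whole if a number of a shift passes 41.7 or a number of a turn 0.125, either way. A call with a gripper value outside its range is refused whole. "jaw" is the closure, from 0 (fully open) to 1 (shut), set as the call begins (left out, the last holds). The fingers move at their own pace and stop on an object; the grip force is fixed at half the most. Time passes only in rows, so rows that do not move let the fingers close. It gives the time, the measured TCP pose, the force, the opening and the grip force at its end, in the units of the state.
- state(): the state, without advancing time (a new reading comes with each control period).
- get_image(name): name is "scene" or "top" or "wrist"; returns a dict with "frame" (420x560x3 uint8, red, green, blue), "vertical_fov" (degrees; the focal length in pixels is half the picture's height over the tangent of half this angle, whatever the lens; pixels are square), "cx", "cy" (the principal point, pixels), "rvec" (rotation vector, rad) and "tvec" (3), from world to camera coordinates, as OpenCV has them. Camera axes: x right, y down, z forward; pixel columns grow to the right and rows downward; lengths in m; the calibration is good to about 2 mm. A picture is of the moment at which its call begins. There is no depth.
- hand_in(): hands the job in; it is judged then, once.
The state is a dict: "clock": time; "q": joint angles; "joint_vel": joint speeds; "joint_torque": joint torques, N m; "position": TCP position; "orientation": TCP orientation; "force": force on the tool from outside, world axes, zero at the start; "wrist_torque": the same for the moment, N m; "width": opening from 0.0 (shut) to 1.0 (fully open); "finger_force": force on a finger pad.
Only numpy, scipy, OpenCV 4.12 (cv2) and the standard library are available. Lean on these libraries where they do the work, as an engineer would, in place of code of your own. Each camera call takes 0.05 s, during which the arm holds its last target. There are 200 camera calls.

## Working session

There is one attempt and no reset: what is moved stays moved. The work goes in short steps, Python scripts to look and compute and a tool call to move; the robot and the scene stay as the last step left them, time stands still between calls to the robot, and variables do not carry over. Pictures are saved under pics/ and viewed, at most 10 in all, crops included, and the job is handed in when it is done.

Besides the shell and the picture viewer there is one more tool, called by a JSON object that holds its "op" and its "data", one argument or row to a line. carry_out: Moves the arm, as the interface text tells. Its arguments: {"type":"object","properties":{"commands":{"type":"array","items":{"type":"object","properties":{"travel":{"type":"array","items":{"type":"number"}},"turn":{"type":"number"}}}},"jaw":{"type":"number"}},"required":["commands"]}

```bash
mkdir -p pics
cat > h.py <<'E'
import numpy as np,cv2
from bench import *
def cam(n,f=None):
    d=get_image(n)
    if f: cv2.imwrite('pics/'+f,d['frame'][:,:,::-1])
    h,w=d['frame'].shape[:2]
    F=h/2/np.tan(np.radians(d['vertical_fov'])/2)
    K=np.array([[F,0,d['cx']],[0,F,d['cy']],[0,0,1.]])
    return dict(K=K,R=cv2.Rodrigues(np.array(d['rvec'],float))[0],t=np.array(d['tvec'],float).ravel(),im=d['frame'])
def px(c,u,v,z):
    r=c['R'].T@np.linalg.solve(c['K'],[u,v,1.]); o=-c['R'].T@c['t']
    return o+r*(z-o[2])/r[2]
def proj(c,P):
    p=(c['K']@(c['R']@np.atleast_2d(P).T+c['t'][:,None])).T
    return p[:,:2]/p[:,2:]
E
python3 - <<'E'
from h import *
c=cam('top','top1.png');s=cam('scene','scene1.png')
np.savez('top.npz',**c);np.savez('scene.npz',**s)
print(state(),hold_point_z)
E
```

```text
{'clock': 0.1, 'q': array([ 1.47869959e+00,  4.08032808e-02,  8.39162355e-02, -4.12994929e-04,
       -1.61551473e+00, -3.33707269e-01]), 'joint_vel': array([ 0.00117217, -0.00246551,  0.00153244, -0.00038869,  0.0007944 ,
        0.00154368]), 'joint_torque': array([-4.68707120e-03, -3.69347799e+01,  3.48280156e+01,  6.95178241e+00,
       -4.54251436e-03,  5.00410220e-07]), 'position': array([0.24763736, 0.54618739, 0.23035167]), 'orientation': array([ 9.77423426e-01, -2.11288334e-01, -1.08057512e-04,  8.21732979e-04]), 'force': array([ 0.5005563 , -0.9790583 , -0.07812244]), 'wrist_torque': array([ 0.00702305,  0.01426469, -0.00246228]), 'finger_force': 0.0, 'width': 0.9994670902414831} 0.0187
```

View pics/top1.png

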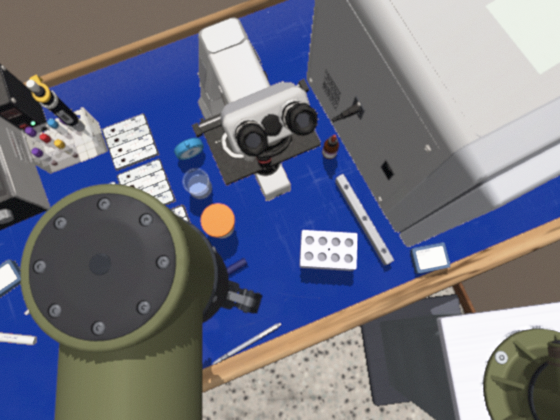

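View pics/scene1.png

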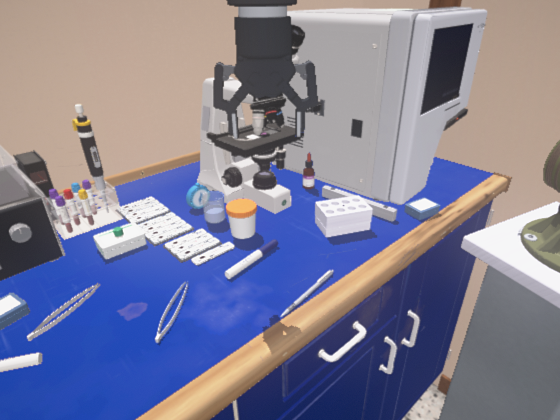

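The top view shows the white block at about (329,250) and the rail running from (341,176) to (389,263). The cup is at (218,220), the beaker at (197,184) and the dropper at (330,148). I'll fit the block and rail poses next.

```bash
cat >> h.py <<'E'
def ld(f): return dict(np.load(f))
E
python3 - <<'E'
from h import *
c=ld('top.npz')
for n,P,z in [('rail',[(337,178),(345,175),(393,261),(385,264)],.025),('block',[(302,231),(357,233),(357,270),(300,268)],.05)]:
    Q=np.array([px(c,*p,z) for p in P]);print(n,Q.round(4).tolist(),[np.linalg.norm(Q[i]-Q[i-1]).round(4) for i in range(4)])
for n,p,z in [('cup',(218,220),.064),('beaker',(197,184),.05),('drop',(330,150),.04),('scope',(290,188),.03)]: print(n,px(c,*p,z).round(3))
im=c['im'][160:280,285:405,::-1]
cv2.imwrite('pics/crop.png',cv2.resize(im,None,fx=5,fy=5,interpolation=cv2.INTER_CUBIC))
E
```

```text
rail [[0.4356, 0.3149, 0.025], [0.4396, 0.2986, 0.025], [0.2636, 0.2357, 0.025], [0.26, 0.2514, 0.025]] [np.float64(0.1867), np.float64(0.0168), np.float64(0.1868), np.float64(0.0162)]
block [[0.3377, 0.398, 0.05], [0.3212, 0.2983, 0.05], [0.2545, 0.3092, 0.05], [0.2712, 0.4108, 0.05]] [np.float64(0.0678), np.float64(0.101), np.float64(0.0675), np.float64(0.103)]
cup [0.375 0.548 0.064]
beaker [0.451 0.582 0.05 ]
drop [0.489 0.322 0.04 ]
scope [0.426 0.408 0.03 ]
```

View pics/crop.png

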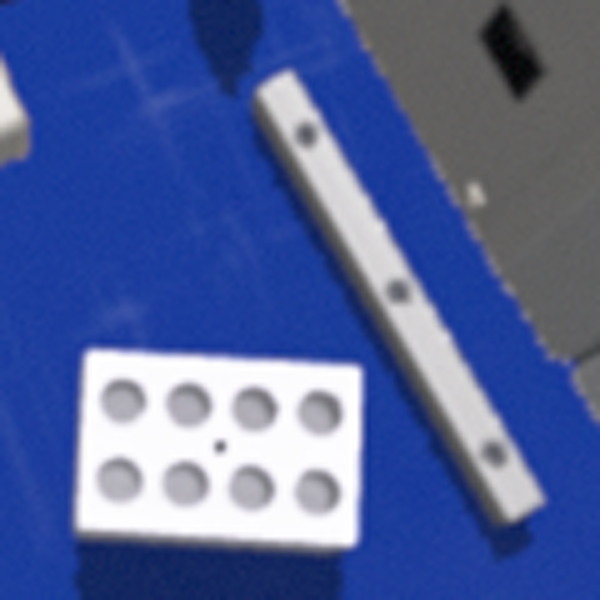

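The crop shows the block's top corners at about (302,230), (357,233), (356,268) and (300.5,266). The rail screws are at about (346,186), (365,218) and (384,250) in full-image pixels.

Run:
```python
from h import *
from scipy.optimize import least_squares
c=ld('top.npz')
f=lambda L:np.array(L)/5+[284.6,159.6]
S=np.array([px(c,*p,.026) for p in f([(307,133),(399,290),(495,453)])])
R=np.array([px(c,*p,.025) for p in f([(257,92),(292,70),(545,502),(507,523)])])
a=np.arctan2(*(S[0]-S[2])[1::-1]); print('rail',S.mean(0),R.mean(0),a,np.linalg.norm(S[0]-S[2]))
d=R[0]-R[3];e=R[1]-R[2];print(np.arctan2(d[1],d[0]),np.arctan2(e[1],e[0]))
B=f([(85,350),(362,366),(356,541),(78,531)])
W=np.array([px(c,*p,.05) for p in f([(123,401),(189,404),(254,408),(320,411),(120,479),(186,484),(251,488),(318,492)])])
print('wells mean',W.mean(0), 'ang',np.arctan2(*(W[0]+W[4]-W[3]-W[7])[1::-1]))
Q=np.array([px(c,*p,.05) for p in B]);print('blk',Q.mean(0),np.arctan2(*(Q[0]-Q[1])[1::-1]),np.arctan2(*(Q[3]-Q[2])[1::-1]))
O=R.mean(0)[:2]*.5+S.mean(0)[:2]*.5
M=np.array([[np.cos(a),np.sin(a)],[-np.sin(a),np.cos(a)]])
print('block in rail',M@(Q.mean(0)[:2]-O),'corners',((Q[:,:2]-O)@M.T).round(4).tolist())
for n,p in dict(cup=(.375,.548),beak=(.451,.582),drop=(.489,.322),scope=(.426,.408),base=(0,0),tcp=(.248,.546)).items(): print(n,M@(np.array(p)-O))
```

```text
rail [0.35140558 0.27512765 0.026     ] [0.35086359 0.27567082 0.025     ] 0.36744903582057126 0.14059306293623824
0.3636814040352494 0.3645296600230604
wells mean [0.29913103 0.35430239 0.05      ] ang 1.3845881978206704
blk [0.29892623 0.35431147 0.05      ] 1.3843254163607859 1.4073601273680982
block in rail [-0.02037516  0.09239971] corners [[0.0342, 0.1186], [-0.0194, 0.032], [-0.0736, 0.0661], [-0.0227, 0.1529]]
cup [0.12020031 0.24583047]
beak [0.20334109 0.25025893]
drop [ 0.14540313 -0.0060362 ]
scope [0.11750287 0.09685489]
base [-0.42662852 -0.13087529]
tcp [0.0009595  0.28958694]
```

{"op": "carry_out", "data": {
  "commands": [
    {"travel":[10,28,0]},
    {"travel":[10,28,0]},
    {"travel":[10,28,0]},
    {"travel":[10,28,0]},
    {"travel":[9,29,0]},
    {"travel":[9,29,0]},
    {"turn":-0.12},
    {"turn":-0.12},
    {"travel":[0,0,35]},
    {"travel":[0,0,35]},
    {"travel":[0,0,35]},
    {"travel":[0,0,0]}
  ],
  "jaw": 0.4
}}

```text
invalid input
```

Run:
```python
from h import *
c=cam('wrist');s=cam('top');i=np.hstack([cv2.resize(c['im'],(400,300)),cv2.resize(s['im'],(400,300))])
cv2.imwrite('pics/w1.png',i[:,:,::-1])
np.savez('w1.npz',**c)
S=state();q=S['orientation'];print(S['position'],2*np.arctan2(q[1],q[0]),S['width'],S['q'])
```

```text
[0.24768936 0.54627386 0.23066337] -0.42572960788521225 1.0010558716582914 [ 1.47872793e+00  4.05927109e-02  8.42041732e-02 -2.40171943e-04
 -1.61548609e+00 -3.33671808e-01]
```

View pics/w1.png

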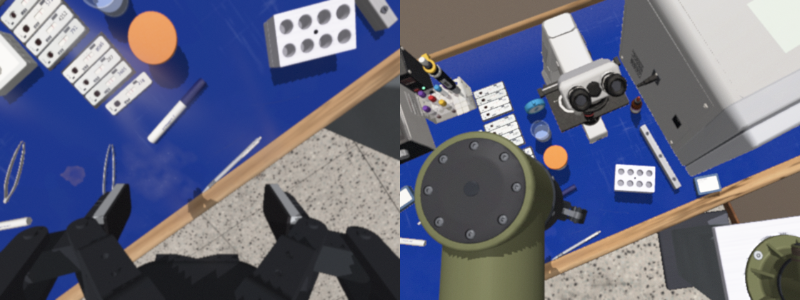

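The call was refused, probably because each row needs both fields. The view shows clear worktop between the block and the wooden edge, at least 70 mm.

{"op": "carry_out", "data": {
  "commands": [
    {"travel":[10,28,0],"turn":0},
    {"travel":[10,28,0],"turn":0},
    {"travel":[10,28,0],"turn":0},
    {"travel":[10,28,0],"turn":0},
    {"travel":[9,29,0],"turn":0},
    {"travel":[9,29,0],"turn":0},
    {"travel":[0,0,0],"turn":-0.12},
    {"travel":[0,0,0],"turn":-0.12},
    {"travel":[0,0,35],"turn":0},
    {"travel":[0,0,35],"turn":0},
    {"travel":[0,0,35],"turn":0},
    {"travel":[0,0,0],"turn":0}
  ],
  "jaw": 0.4
}}

```text
clock: 1.2
position: [0.2287, 0.364, 0.1186]
orientation: [0.996, -0.093, -0.002, 0.006]
force: [-0.0, -0.5, -1.8]
width: 0.602
finger_force: 0.0
```

Run:
```python
from h import *
c=cam('wrist');s=cam('top');i=np.hstack([cv2.resize(c['im'],(400,300)),cv2.resize(s['im'],(400,300))])
cv2.imwrite('pics/w2.png',i[:,:,::-1])
np.savez('w1.npz',**c)
S=state();q=S['orientation'];print(S['position'],2*np.arctan2(q[1],q[0]),S['width'],S['q'])
```

```text
[0.23068517 0.36717106 0.12668817] -0.18567480281815646 0.6011415033254576 [ 1.48100304e+00 -4.18605740e-01 -5.02074152e-01  9.56749947e-04
 -1.48895384e+00 -9.59605115e-02]
```

View pics/w2.png

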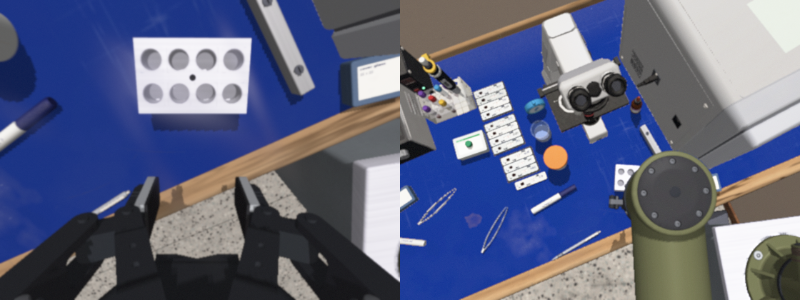

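The gripper is square to the block and centred on it (block centre at about (192,77), fingers centred at about 197). Next I'll descend.

{"op": "carry_out", "data": {
  "commands": [
    {"travel":[0,0,30],"turn":0},
    {"travel":[0,0,30],"turn":0},
    {"travel":[0,0,30],"turn":0},
    {"travel":[0,0,22],"turn":0},
    {"travel":[0,0,0],"turn":0},
    {"travel":[0,0,0],"turn":0},
    {"travel":[5,0,0],"turn":0},
    {"travel":[5,0,0],"turn":0},
    {"travel":[5,0,0],"turn":0},
    {"travel":[0,0,0],"turn":0},
    {"travel":[0,0,0],"turn":0}
  ]
}}

```text
clock: 2.22
position: [0.2456, 0.365, 0.0149]
orientation: [0.996, -0.093, 0.0, -0.0]
force: [0.7, 0.4, -0.8]
width: 0.6
finger_force: 0.0
```

Run:
```python
from h import *
c=cam('wrist');s=cam('scene');i=np.hstack([cv2.resize(c['im'],(400,300)),cv2.resize(s['im'][100:310,240:520],(400,300))])
cv2.imwrite('pics/w3.png',i[:,:,::-1])
S=state();q=S['orientation'];print(S['position'],2*np.arctan2(q[1],q[0]),S['width'],S['q'],S['force'])
```

```text
[0.24529264 0.36487878 0.01452609] -0.18621036201832117 0.605681079174131 [ 1.44229798e+00 -3.34214182e-01 -6.48301264e-01  3.91646277e-05
 -1.25655274e+00 -5.77241209e-02] [ 1.04434114 -0.90855745  0.67331761]
```

View pics/w3.png

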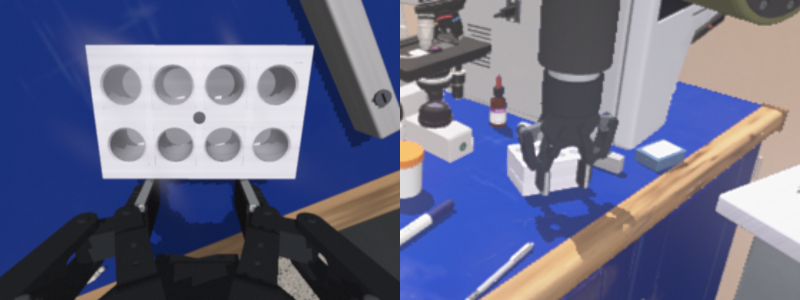

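{"op": "carry_out", "data": {
  "commands": [
    {"travel":[4,0,0],"turn":0},
    {"travel":[4,0,0],"turn":0},
    {"travel":[4,0,0],"turn":0},
    {"travel":[0,0,0],"turn":0},
    {"travel":[2.5,-2.5,0],"turn":0.06},
    {"travel":[2.5,-2.5,0],"turn":0.06},
    {"travel":[2.5,-2.5,0],"turn":0.06},
    {"travel":[2.5,-2.5,0],"turn":0.06},
    {"travel":[2.5,-2.5,0],"turn":0.06},
    {"travel":[2.5,-2.5,0],"turn":0.06},
    {"travel":[0,0,0],"turn":0}
  ]
}}

```text
clock: 3.23
position: [0.2761, 0.3723, 0.0143]
orientation: [0.963, -0.271, -0.0, -0.0]
force: [0.3, 1.2, -0.4]
width: 0.598
finger_force: 0.4
```

Run:
```python
from h import *
c=cam('wrist');np.savez('w4.npz',**c);s=cam('scene');i=np.hstack([cv2.resize(c['im'],(400,300)),cv2.resize(s['im'][100:310,240:520],(400,300))])
cv2.imwrite('pics/w4.png',i[:,:,::-1])
S=state();q=S['orientation'];print(S['position'],2*np.arctan2(q[1],q[0]),S['width'],S['force'])
```

```text
[0.27600692 0.37183061 0.01428804] -0.5441491771892092 0.6037115391868549 [-0.30754503  0.66626662 -0.22903715]
```

View pics/w4.png

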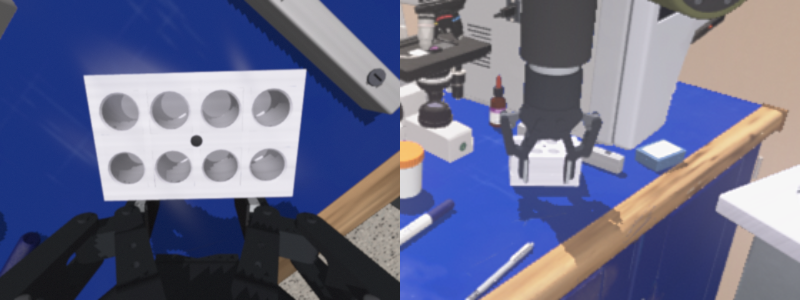

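Contact is good: the block turns with the gripper, lagging by about 0.03 rad. I'll continue.

{"op": "carry_out", "data": {
  "commands": [
    {"travel":[2.5,-2.5,0],"turn":0.06},
    {"travel":[2.5,-2.5,0],"turn":0.06},
    {"travel":[2.5,-2.5,0],"turn":0.06},
    {"travel":[2.5,-2.5,0],"turn":0.06},
    {"travel":[2.5,-2.5,0],"turn":0.06},
    {"travel":[2.5,-2.5,0],"turn":0.06},
    {"travel":[2.5,-2.5,0],"turn":0.06},
    {"travel":[2.5,-2.5,0],"turn":0.06},
    {"travel":[0,0,0],"turn":0}
  ]
}}

```text
clock: 4.08
position: [0.3042, 0.3727, 0.0144]
orientation: [0.871, -0.491, 0.0, -0.0]
force: [0.6, 0.7, -0.6]
width: 0.602
finger_force: 0.4
```

```bash
cat > m.py <<'E'
from h import *
import sys
c=cam('wrist');np.savez('w.npz',**c)
m=(c['im'].min(2)>185).astype(np.uint8);m=cv2.morphologyEx(m,cv2.MORPH_OPEN,np.ones((5,5)))
n,l,st,ce=cv2.connectedComponentsWithStats(m);k=1+st[1:,4].argmax()
P=np.argwhere(l==k)[:,::-1];P=cv2.convexHull(P.astype(np.int32))[:,0]
W=np.array([px(c,*p,.05)[:2] for p in P])
O=np.array([.3511,.2754]);a=.365;M=np.array([[np.cos(a),np.sin(a)],[-np.sin(a),np.cos(a)]])
r=cv2.minAreaRect(((W-O)@M.T*1000).astype(np.float32));print('block in rail mm',r)
print(cv2.boxPoints(r).round(1).tolist())
S=state();q=S['orientation'];print('tcp rail',M@(S['position'][:2]-O)*1000,S['position'][2],'phi err',2*np.arctan2(q[1],q[0])+1.206,S['force'],S['clock'])
im=c['im'].copy();
if len(sys.argv)>1:
    cv2.polylines(im,[P],True,(255,0,0),1);cv2.imwrite('pics/'+sys.argv[1],im[:,:,::-1])
E
python3 m.py w5.png
```

```text
block in rail mm ((0.8362617492675781, 63.614166259765625), (99.95445251464844, 63.99321365356445), 14.324355125427246)
[[-55.5, 82.30000305175781], [-39.70000076293945, 20.200000762939453], [57.20000076293945, 45.0], [41.29999923706055, 107.0]]
tcp rail [ -9.24504009 107.53558211] 0.014375651182722982 phi err 0.18225805871026135 [ 0.75746396  0.56597958 -0.78022855] 4.1333
```

View pics/w5.png

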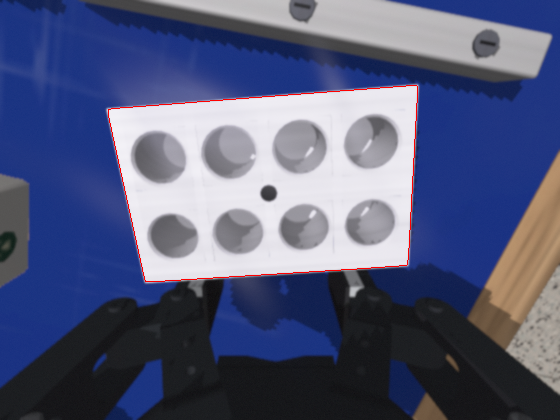

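The rectangle fit matches the real size: block at rail (1, 64) mm, 0.25 rad left to turn. I'll finish the rotation and start the straight push.

{"op": "carry_out", "data": {
  "commands": [
    {"travel":[2.5,-2.5,0],"turn":0.06},
    {"travel":[2.5,-2.5,0],"turn":0.06},
    {"travel":[2.5,-2.5,0],"turn":0.062},
    {"travel":[3,0,0],"turn":0},
    {"travel":[3,0,0],"turn":0},
    {"travel":[3,0,0],"turn":0},
    {"travel":[3,0,0],"turn":0},
    {"travel":[0,0,0],"turn":0},
    {"travel":[0,0,0],"turn":0}
  ]
}}

```text
clock: 4.88
position: [0.3184, 0.3577, 0.0144]
orientation: [0.823, -0.568, 0.0, 0.0]
force: [-0.0, 2.4, 0.2]
width: 0.602
finger_force: 0.5
```

```bash
python3 m.py w6.png
```

```text
block in rail mm ((-1.0220298767089844, 45.212799072265625), (99.87767791748047, 63.76892852783203), 0.3827785849571228)
[[-51.20000076293945, 76.80000305175781], [-50.70000076293945, 13.0], [49.099998474121094, 13.699999809265137], [48.70000076293945, 77.4000015258789]]
tcp rail [-1.1818334  88.59814581] 0.014364044814654735 phi err -0.0015359816671562943 [0.33893828 0.8098913  0.30660353] 4.9333
```

{"op": "carry_out", "data": {
  "commands": [
    {"travel":[1.5,0,0],"turn":0},
    {"travel":[1.5,0,0],"turn":0},
    {"travel":[1,0,0],"turn":0},
    {"travel":[1,0,0],"turn":0},
    {"travel":[0.5,0,0],"turn":0},
    {"travel":[0,0,0],"turn":0}
  ]
}}

```text
clock: 5.43
position: [0.32, 0.3537, 0.0144]
orientation: [0.823, -0.568, -0.001, -0.0]
force: [-1.7, 4.6, -0.2]
width: 0.599
finger_force: 2.5
```

```bash
python3 m.py w7.png
```

```text
block in rail mm ((-1.2700653076171875, 41.04365539550781), (63.407466888427734, 99.81471252441406), 89.83047485351562)
[[-51.29999923706055, 9.5], [48.5, 9.199999809265137], [48.70000076293945, 72.5999984741211], [-51.099998474121094, 72.9000015258789]]
tcp rail [-1.07763997 84.26106468] 0.014414381705297786 phi err -0.0015379227762952752 [-1.96331647  5.43889709 -0.7381683 ] 5.4833
```

View pics/w7.png

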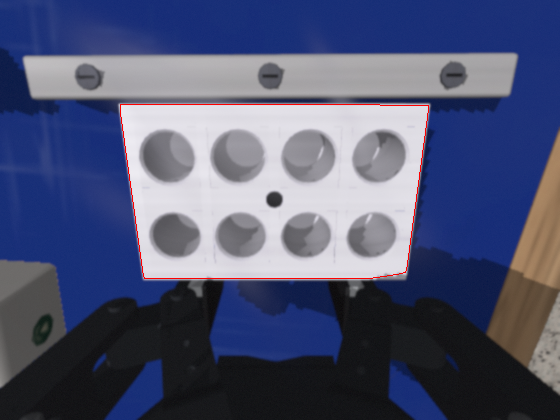

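The block is parallel to the rail with about 1 mm still to go. I'll press on gently until the force shows contact.

{"op": "carry_out", "data": {
  "commands": [
    {"travel":[0.5,0,0],"turn":0},
    {"travel":[0.5,0,0],"turn":0},
    {"travel":[0.5,0,0],"turn":0},
    {"travel":[0.5,0,0],"turn":0},
    {"travel":[0,0,0],"turn":0},
    {"travel":[0,0,0],"turn":0}
  ]
}}

```text
clock: 5.98
position: [0.3207, 0.3519, 0.0144]
orientation: [0.823, -0.568, -0.001, -0.0]
force: [-1.8, 5.3, -0.5]
width: 0.595
finger_force: 2.6
```

```bash
python3 m.py
```

```text
block in rail mm ((-1.2686729431152344, 39.13312530517578), (63.40684127807617, 99.7806396484375), 89.81462860107422)
[[-51.29999923706055, 7.599999904632568], [48.5, 7.300000190734863], [48.70000076293945, 70.69999694824219], [-51.099998474121094, 71.0]]
tcp rail [-1.11293866 82.34438644] 0.014405398406740426 phi err -0.001397591870983872 [-1.93522119  5.16525718 -0.23835922] 6.0333
```

Still only sliding force (5.6 N), so not touching yet. The rail estimate is good to about 2 mm.

{"op": "carry_out", "data": {
  "commands": [
    {"travel":[0.5,0,0],"turn":0},
    {"travel":[0.5,0,0],"turn":0},
    {"travel":[0.5,0,0],"turn":0},
    {"travel":[0,0,0],"turn":0},
    {"travel":[0,0,0],"turn":0}
  ]
}}

```text
clock: 6.45
position: [0.3207, 0.3518, 0.0146]
orientation: [0.823, -0.567, -0.002, -0.001]
force: [-4.4, 9.3, -0.8]
width: 0.605
finger_force: 5.0
```

The TCP has stopped and the force is rising, so the block is in contact. I'll press once more to square it, then back off.

{"op": "carry_out", "data": {
  "commands": [
    {"travel":[1,0,0],"turn":0},
    {"travel":[1,0,0],"turn":0},
    {"travel":[0,0,0],"turn":0},
    {"travel":[0,0,0],"turn":0}
  ]
}}

```text
clock: 6.78
position: [0.3207, 0.3516, 0.0149]
orientation: [0.824, -0.567, -0.003, -0.003]
force: [-8.4, 13.2, -0.6]
width: 0.599
finger_force: 8.1
```

{"op": "carry_out", "data": {
  "commands": [
    {"travel":[-2,0,0],"turn":0},
    {"travel":[-2,0,0],"turn":0},
    {"travel":[-4,0,0],"turn":0},
    {"travel":[-8,0,0],"turn":0},
    {"travel":[-10,0,0],"turn":0},
    {"travel":[-10,0,0],"turn":0},
    {"travel":[0,0,-25],"turn":0},
    {"travel":[0,0,-25],"turn":0},
    {"travel":[0,0,-25],"turn":0},
    {"travel":[0,0,0],"turn":0},
    {"travel":[0,0,0],"turn":0}
  ]
}}

```text
clock: 7.7
position: [0.3095, 0.3831, 0.0908]
orientation: [0.823, -0.568, -0.0, -0.001]
force: [-0.5, 0.3, -1.0]
width: 0.6
finger_force: 0.0
```

```bash
python3 m.py w8.png
```

```text
block in rail mm ((0.34333038330078125, 34.316070556640625), (117.7048568725586, 72.84732055664062), 0.09175707399845123)
[[-58.599998474121094, 70.5999984741211], [-58.5, -2.200000047683716], [59.29999923706055, -2.0], [59.099998474121094, 70.80000305175781]]
tcp rail [ -1.06117527 114.76435485] 0.08924859635733173 phi err -0.0016388963601827733 [ 0.18909268 -0.82812185 -0.55973789] 7.75
```

View pics/w8.png

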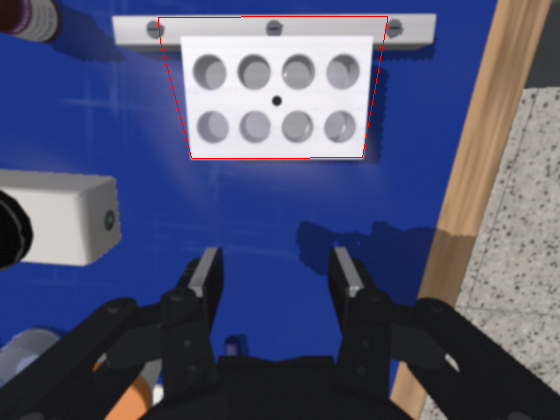

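The block stands flush, parallel and centred on the rail, and the arm is clear of it. The red outline merged block and rail, so I'm ignoring that fit.

```bash
python3 -c "from bench import *;print(hand_in())"
```

```text
the job is handed in; nothing more can be done
None
```

I handed the job in at about 7.8 s with the tube block's long side flush and parallel along the rail, centred to within about 1 mm, and no bystander touched; no verdict was returned.

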